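# Pour the brown sugar from a divided dish into its tin and click the tin shut

### The arm

A 7-joint arm with a two-finger parallel gripper is mounted at the origin on the work surface. World frame = base frame: x ahead of the robot, y to its left, z up, the work surface at z = 0. Lengths are in mm, angles in rad, forces in N, time in s.
With the tool pointing down it reaches from about 400 to 875 mm from the base axis. Payload 4.4 kg.
Tool frame: the origin (TCP) lies between the finger pads; the fingertips stand ctrl.tcp_to_tips ahead of it and the grasp point (between the pads) lies 8 mm behind it (ctrl.tcp_to_tips is the distance from the TCP to the fingertips, in mm); z points along the fingers, y is the direction in which the jaws open and shut (so a half turn about z gives the same grasp; the last joint's range is limited). The gripper opens to 85 mm and grips with 20 to 120 N. Pads are 22 mm wide; open, the fingers measure 114 mm over their backs; the gripper's body (76 mm by 85 mm) begins 54 mm behind the grasp point. The pads swing forward as they close: fully open they stand 13 mm farther back than shut.
Start: joints at [-1.26, 0.628, 0.038, 1.517, -0.027, 0.996, -0.02], TCP at [239.143, 604.424, 242.313] pointing down, gripper open.
Joint ranges: [-3.06, 3.06], [-0.37, 2.12], [-1.25, 1.32], [0.18, 2.47], [-1.1, 4.24], [0.23, 1.98], [-2.94, 2.94]. Speed limits (rad/s): [2.57, 2.57, 3.14, 3.14, 3.14, 3.14, 3.14].

### API

Orientations are given as [roll, pitch, yaw] about the fixed x, y, z axes, in that order (R = Rz(yaw) Ry(pitch) Rx(roll)).
In Python, from cell import ctrl gives the robot as it stands.
- The arm moves only by the tool send_rows, never from a script. Its argument "rows" is a list of rows, each an object of numbers: "x", "y", "z": the shift along the world's x, y, z in cm; "roll": the turn about the world's z in degrees; "claw": the closure, from 0 (fully open) to 1 (shut). A call has 1 to 5 rows; each row is the pose to reach, as a shift and turn from the pose commanded when the call began; what a row does not reach only later rows make up. A row lasts 1/12 s, in which the tool goes at most 41.7 mm and 7.16 degrees, less where a joint would pass 70% of its speed; a pose out of reach is approached as far as the arm can. A call with a gripper value outside its range is refused whole. The fingers move at their own pace and stop on an object; the grip force is fixed at half the most. Time passes only in rows, so rows that repeat a pose let the fingers close. It gives the time, the measured TCP pose, the force and the opening at its end, in the units of the state.
- ctrl.read_state(): the state, without advancing time (a new reading comes with each control period).
- ctrl.get_image(name): name is "scene" or "top" or "wrist"; returns (picture, depth): 480x640x3 uint8, blue, green, red; 480x640 float32, mm along the optical axis (not along the pixel's ray), 0 where there is no reading.
- ctrl.get_calibration(name): a dict with "intrinsics" (3x3 intrinsics, pixels), "T" (4x4, takes a point from camera to world coordinates). Camera axes: x right, y down, z forward; pixel columns grow to the right and rows downward; lengths in mm; the calibration is good to about 2 mm. The wrist camera is an equidistant fisheye: a pixel r from the principal point sees the ray r / f radians off the axis. A picture is of the moment at which its call begins: read the wrist's pose just before it. get_calibration takes no time and is no camera call; for the wrist camera it gives the pose at the moment of the call.
- ctrl.finish_job(): hands the job in, once; it reports no verdict.
Trained networks look in the newest picture that a camera, given by its name, has taken for a name from the list of things; names that differ only in an ending like _2 or _b are one class to them, and where a whole thing is asked for, a point or a joint stands for the part that bears it (a point fixed in the world has none). Each returns a list of dicts, best first, with "confidence" (0 to 1); they miss things now and then, are a little off and sometimes report something else, mostly with a low value. They report only what shows in the picture. A call takes as long as a camera call. They do not tell look-alikes from the thing itself.
- ctrl.recognise(camera, query): "uv" ([column, row] in pixels, amid what is visible of it).
- ctrl.regions_of(camera, query): "region" (480x640 bool, what is visible of it) and "uv" ([column, row] in pixels, amid what is visible of it).
- ctrl.place_of(camera, query): "uv" ([column, row] in pixels: a listed point, or the origin of a listed thing).
The state is a dict: "clock": time; "qpos": joint angles; "qd": joint speeds; "tau": joint torques, N m; "eef_pos": TCP position; "tool_rot": TCP orientation; "force": force on the tool from outside, world axes, zero at the start; "torque": the same for the moment, N m; "width": finger opening in mm.
Only numpy, scipy, OpenCV 4.12 (cv2) and the standard library are available. Lean on these libraries where they do the work, as an engineer would, in place of code of your own. Each camera call takes 0.05 s, during which the arm holds its last target. There are 200 camera calls.

### The job

Fill the steel sugar tin with the brown lumps: turn the divided dish in the tipping stand (its brass pegs are there to push) until the brown half faces the tin, then push the red-balled lever over so that all three brown lumps pour into the tin while the white ones stay in the dish. Let the stand come back level, and push the tin's sprung lid over and press it down until it clicks and stays shut. Do not touch the sugar with the gripper, do not force the lever or the lid once they have come up against their stops, and leave the moka pot, cup and milk jug where they stand.

Things in the scene. Friction and masses are not known exactly. Their poses are not given: they have to be found in the camera images.
- stand: Fixed tipping stand: dark wooden base plate 170 x 160 x 12 mm with two steel uprights. Origin on the counter directly under the dish's centre; z up, +x points horizontally to the tin (the pouring direction), +y to the lever's side. The tipping axle runs along the stand's y at x = +51, z = 95 mm, uprights to z = 109 mm.
- tipper (a joint): Tipping angle (rad) of the aluminium cradle, with the dish in it, about the stand's axle: 0 level, grows as the dish tips towards the tin, hard stop at 1.3. Spring and weight bring it back level by themselves, damped; holding it over takes about 3 to 6 N at the lever ball. The lower half's lumps slide out somewhere between 0.6 and 1.3.
- lever_ball (a point): Centre of the red ball, 24 mm wide, on the cradle's lever, 110 mm to the stand's +y side. The lever (10 mm rod) is 150 mm long from the axle (stand x = 51, z = 95 mm) to the ball; level, it leans 50 deg from vertical away from the tin (ball 64 mm behind the dish's centre, 191 mm high); at the stop it leans 24.5 deg towards the tin. Push the ball towards the tin from behind.
- dish: Loose blue dish, 0.45 kg, rim radius 70 mm; white divider along its y parts it in two. Origin: centre of the underside of its foot (49 mm wide, 34 long), which turns with light friction in the cradle's socket; +x to the brown half's lip, -x to the white half's. Above the origin: floor 39, rim 61, lips' edge 48 (radius 86, 36 deg either side of +-x), divider 69 mm. Level, the origin is 106 mm up.
- peg_left (a point): Top centre of the upright brass peg at the dish's +y end of the divider: 12 mm diameter, 62 mm from the dish's centre, its top 97 mm above the dish's origin (203 mm above the counter), standing 36 mm above the rim. For pushing the dish round.
- peg_right (a point): Top centre of the like brass peg at the dish's -y end of the divider.
- brown_lip (a point): Middle of the outer edge of the brown half's pouring lip, 86 mm from the dish's axis.
- sugar_tin: Fixed open steel tin 130 (x) x 120 (y) x 60 mm high, walls 3 mm; origin at the centre of its underside, x away from the dish, within 2 deg of the stand's x. Its near wall is about 104 mm from the dish's centre. The lid is hinged on the rim of its far (+x) wall, and a brass catch sits outside its near wall.
- tin_lid (a joint): Angle of the tin's lid, rad: 0 shut, 1.9 fully open (stop). A light spring drives it open from any angle unless it is caught. From about 0.10 down to 0.06 it meets a spring catch: about 6 N downwards on the pad takes it past, and it then stays caught at about 0.01 to 0.02; 0 is the hard stop.
- lid_pad (a point): Centre of the outer face of the black press pad (30 x 44 mm, 16 high) on the lid, 102 mm from the hinge line and 20.5 mm out from it square to the lid (lid 130 long, 120 wide, 4 mm thick). Lid shut: the pad's top, 80 mm above the counter; lid open: it looks away from the dish.
- lid_hinge (a point): Middle of the lid's hinge line, 60 mm above the counter, on the tin's far rim; the hinge line lies along the tin's y.
- brown0: Brown sugar lump, rigid, 18 x 18 x 16 mm, 10 g, in the dish's +x half; origin at the centre of its underside.
- brown1: Brown sugar lump, rigid, 18 x 18 x 16 mm, 10 g, in the dish's +x half; origin at the centre of its underside.
- brown2: Brown sugar lump, rigid, 18 x 18 x 16 mm, 10 g, in the dish's +x half; origin at the centre of its underside.
- white0: White sugar lump, same size, in the dish's -x half; origin at the centre of its underside.
- white1: White sugar lump, same size, in the dish's -x half; origin at the centre of its underside.
- white2: White sugar lump, same size, in the dish's -x half; origin at the centre of its underside.
- moka_pot: Bystander: aluminium moka pot, 178 mm high, origin at the centre of its base.
- espresso_cup: Bystander: red cup, 64 mm diameter, 60 mm high, origin at the centre of its base.
- milk_jug: Bystander: steel milk jug, 76 mm diameter, 85 mm high, origin at the centre of its base.
Mind the look-alikes: they are no part of the job. Leave any purple look-alike of the dish alone.

How it is judged (in metres and radians):
On the way, in this order (a step that is already met when the one before it is completed fails the run):
1. the brown half faces the tin (within about 28 deg) while the stand is level (x of brown_lip in the frame of stand above 0.076 m and value of joint tipper below 0.15 rad), for 0.2 s.
2. the stand is tipped over and all three brown lumps are in the tin (value of joint tipper above 0.8 rad and x of brown0 in the frame of sugar_tin between -0.062 and 0.062 m and y of brown0 in the frame of sugar_tin between -0.057 and 0.057 m and height (world z) of each of brown0, brown1, brown2 below 0.05 m and x of brown1 in the frame of sugar_tin between -0.062 and 0.062 m and y of brown1 in the frame of sugar_tin between -0.057 and 0.057 m and x of brown2 in the frame of sugar_tin between -0.062 and 0.062 m and y of brown2 in the frame of sugar_tin between -0.057 and 0.057 m), for 0.1 s.
At the end, for the whole second after the job is handed in: All three brown lumps lie in the tin, all three white lumps in their half of the dish; the dish sits in the stand, which is level again (tipping angle under 0.08 rad) and at rest; the lid is caught shut (under 0.035 rad) with nothing holding it (x of brown0 in the frame of sugar_tin between -0.062 and 0.062 m and y of brown0 in the frame of sugar_tin between -0.057 and 0.057 m and height (world z) of each of brown0, brown1, brown2 below 0.05 m and x of brown1 in the frame of sugar_tin between -0.062 and 0.062 m and y of brown1 in the frame of sugar_tin between -0.057 and 0.057 m and x of brown2 in the frame of sugar_tin between -0.062 and 0.062 m and y of brown2 in the frame of sugar_tin between -0.057 and 0.057 m and x of each of white0, white1, white2 in the frame of dish below 0 m and distance between each of white0, white1, white2 and dish below 0.09 m and z of each of white0, white1, white2 in the frame of dish above 0.03 m and value of joint tipper below 0.08 rad and angle between dish's own z axis and vertical below 0.15 rad and value of joint tin_lid below 0.035 rad and horizontal distance between dish and stand below 0.01 m and linear speed of dish below 0.02 m/s); the robot touches nothing.
It fails at once if a white lump falls out of its half of the dish (distance between any of white0, white1, white2 and dish above 0.12 m).
It fails at once if the gripper touches the sugar (contact force between the fingers and brown0 above 0.5 N or contact force between the fingers and brown1 above 0.5 N or contact force between the fingers and brown2 above 0.5 N or contact force between the fingers and white0 above 0.5 N or contact force between the fingers and white1 above 0.5 N or contact force between the fingers and white2 above 0.5 N).
It fails at once if the lever or the lid is forced (over 50 N) (contact force between the fingers and stand above 50 N or contact force between the fingers and sugar_tin above 50 N).
It fails at once if a bystander is shoved more than 40 mm or knocked over (distance of any of moka_pot, espresso_cup, milk_jug from where it was at the start of the episode above 0.04 m or angle between any of moka_pot, espresso_cup, milk_jug's own z axis and vertical above 0.4 rad).
It also fails if it takes over 72 s, if anything falls off the work surface, if the arm or the gripper's body presses on something with over 40 N, if the wrist force passes 120 N, or if a joint passes its speed limit or range.

## Working session

There is one attempt and no reset: what is moved stays moved. The work goes in short steps, Python scripts to look and compute and a tool call to move; the robot and the scene stay as the last step left them, time stands still between calls to the robot, and variables do not carry over. Pictures are saved under pics/ and viewed, on a budget of 10 in all, crops included, one or two more only if the job needs it, and the job is handed in when it is done.

Besides the shell and the picture viewer there is one more tool, called after ">>>" in YAML: its name, and indented under it one key for each argument. send_rows: Moves the arm, as the interface text tells. Its arguments: {"type":"object","properties":{"rows":{"type":"array"}},"required":["rows"]}

```bash
mkdir -p pics
cat > h.py <<'E'
from cell import ctrl
import numpy as np, cv2
def w(cam,uv,d=None,z=None,depth=None):
    c=ctrl.get_calibration(cam);K=np.array(c["intrinsics"]);T=np.array(c["T"])
    r=np.array([(uv[0]-K[0,2])/K[0,0],(uv[1]-K[1,2])/K[1,1],1.])
    if z is not None:
        rw=T[:3,:3]@r; s=(z-T[2,3])/rw[2]; return T[:3,3]+s*rw
    if d is None: 
        u,v=int(round(uv[0])),int(round(uv[1])); p=depth[max(0,v-2):v+3,max(0,u-2):u+3]; p=p[p>0]; d=np.median(p) if p.size else np.nan
    return T[:3,:3]@(r*d)+T[:3,3]
E
python3 - <<'E'
from h import *
s=ctrl.read_state();print({k:np.round(v,3) for k,v in s.items()},ctrl.tcp_to_tips)
Z=dict(lever_ball=191,peg_left=203,peg_right=203,brown_lip=154,lid_hinge=60)
for cam in("scene","top"):
    im,dp=ctrl.get_image(cam);cv2.imwrite(f"pics/{cam}0.png",im);np.save(cam+"d.npy",dp)
    for q in ["stand","dish","lever_ball","peg_left","peg_right","brown_lip","sugar_tin","lid_pad","lid_hinge","moka_pot","espresso_cup","milk_jug"]:
        for r in ctrl.place_of(cam,q)[:3]:
            print(cam,q,round(r["confidence"],2),np.round(r["uv"]),"depth",np.round(w(cam,r["uv"],depth=dp)),"z",np.round(w(cam,r["uv"],z=Z.get(q,0))) )
E
```

```text
{'clock': np.float64(0.0), 'qpos': array([-1.26 ,  0.629,  0.038,  1.518, -0.027,  0.996, -0.02 ]), 'qd': array([ 0.   ,  0.001,  0.001, -0.001,  0.   , -0.001, -0.001]), 'tau': array([-1.0000e-03, -5.6341e+01,  1.2260e+00, -1.9344e+01,  1.1000e-02,
        1.1000e-02, -0.0000e+00]), 'eef_pos': array([238.918, 603.866, 241.392]), 'tool_rot': array([-3.14 ,  0.   ,  2.765]), 'force': array([ 0.133, -0.706, -0.249]), 'torque': array([ 0.045, -0.005,  0.012]), 'width': np.float64(85.395)} 11.0
scene stand 0.62 [400. 338.] depth [503. 124.  15.] z [493. 117.   0.]
scene dish 0.82 [502. 316.] depth [341. 243.  61.] z [283. 223.   0.]
scene dish 0.68 [403. 303.] depth [534. 144. 155.] z [415.  56.   0.]
scene dish 0.53 [426. 289.] depth [520. 175. 205.] z [341.  60.   0.]
scene lever_ball 0.66 [401. 323.] depth [603. 195. 200.] z [597. 190. 191.]
scene peg_left 0.94 [536. 303.] depth [300. 281. 100.] z [411. 311. 203.]
scene peg_left 0.72 [432. 294.] depth [483. 165. 160.] z [520. 187. 203.]
scene peg_left 0.69 [394. 292.] depth [524. 111. 153.] z [563. 143. 203.]
scene peg_right 0.78 [501
[... 1725 characters left out ...]
5.] z [509. 171. 203.]
top brown_lip 0.66 [203. 320.] depth [355. 190.  43.] z [363. 163. 154.]
top brown_lip 0.59 [208. 293.] depth [420. 154. 151.] z [420. 154. 154.]
top sugar_tin 0.93 [308. 260.] depth [502. -55.   4.] z [502. -55.   0.]
top lid_pad 0.89 [360. 252.] depth [ 512. -168.  188.] z [ 525. -183.    0.]
top lid_hinge 0.9 [333. 254.] depth [ 513. -114.   62.] z [ 514. -114.   60.]
top lid_hinge 0.22 [251. 272.] depth [465.  57. 201.] z [469.  78.  60.]
top moka_pot 0.89 [290. 154.] depth [727. -15. 152.] z [770.  -4.   0.]
top espresso_cup 0.95 [434. 207.] depth [ 639. -367.    4.] z [ 640. -368.    0.]
top milk_jug 0.7 [374. 169.] depth [ 735. -214.    6.] z [ 736. -215.    0.]
```

Run:
```python
import cv2
a=cv2.imread("pics/top0.png")[130:400,120:460]; cv2.imwrite("pics/t1.png",cv2.resize(a,None,fx=2.2,fy=2.2,interpolation=cv2.INTER_CUBIC))
```

```text
(no output)
```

View pics/t1.png

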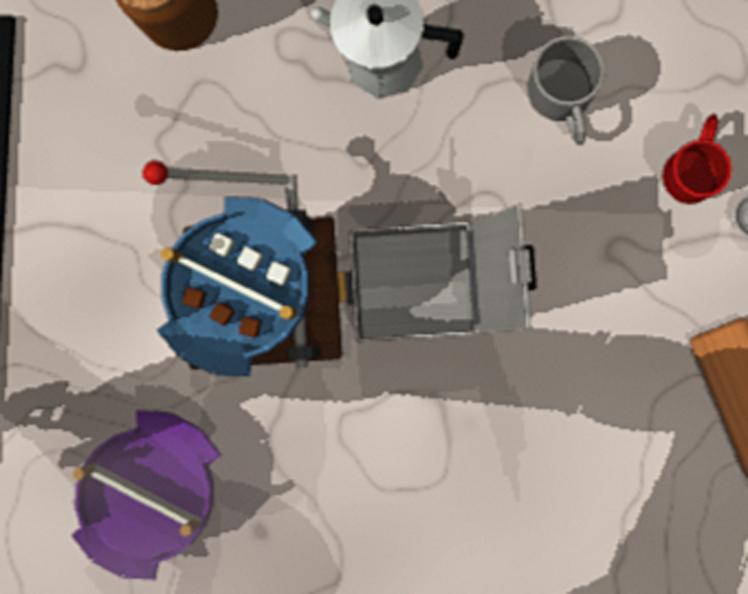

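View pics/scene0.png

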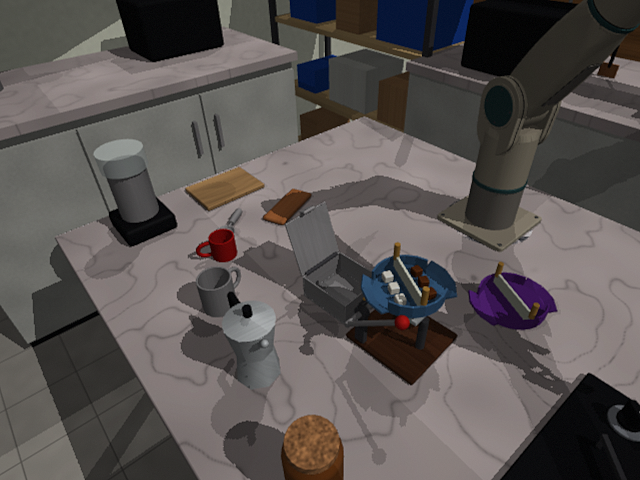

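The top crop shows the blue dish in the stand, centred near full-frame pixel (225,260). Its pegs are at (196,246) and (250,272). The brown lumps are on the robot's side, the red ball is at (190,208) and the tin is at about (308,260). The look-alike is the purple dish at about (186,356), with pegs at (157,346) and (205,370), and I'm leaving it alone. The plan is to cage peg_right between the half-open fingers and swing it about 117° counter-clockwise.

Run:
```python
from h import *
dp=np.load("topd.npy")
c=ctrl.get_calibration("top");K=np.array(c["intrinsics"]);T=np.array(c["T"])
v,u=np.mgrid[0:480,0:640]
P=np.stack([(u-K[0,2])/K[0,0]*dp,(v-K[1,2])/K[1,1]*dp,dp],-1)@T[:3,:3].T+T[:3,3]
im=cv2.imread("pics/top0.png").astype(int)
m=(abs(P[...,2]-201)<8)&(u>180)&(u<265)&(v>200)&(v<290)
n,l,st,ce=cv2.connectedComponentsWithStats(m.astype(np.uint8))
for i in range(1,n): print(ce[i],st[i,4],P[l==i].mean(0).round(1))
def fit(name,m):
    hsv=cv2.cvtColor(im.astype(np.uint8),cv2.COLOR_BGR2HSV)
hsv=cv2.cvtColor(im.astype(np.uint8),cv2.COLOR_BGR2HSV)
box=(u>170)&(u<265)&(v>200)&(v<300)
red=box&((hsv[...,0]<4)|(hsv[...,0]>176))&(hsv[...,1]>200)&(hsv[...,2]>120)
print("red",u[red].mean(),v[red].mean(),red.sum(),w("top",(u[red].mean(),v[red].mean()),z=195))
tin=(u>270)&(u<350)&(v>220)&(v<290)&(abs(P[...,2]-60)<5); q=P[tin][:,:2]
print("tinrim",cv2.minAreaRect(q.astype(np.float32)),tin.sum())
fl=(P[...,2]>140)&(P[...,2]<172)&(u>185)&(u<265)&(v>215)&(v<305)&(hsv[...,0]>95)&(hsv[...,0]<118)
print("blue",P[fl].mean(0),fl.sum(),P[fl].min(0),P[fl].max(0))
```

```text
[189.47524752 207.81188119] 101 [596.4 188.  199.6]
[195.6875 244.75  ] 32 [519.7 171.4 201.9]
[249.4137931  271.27586207] 29 [467.3  59.5 202.4]
red 189.03846153846155 208.07692307692307 52 [596.59056183 190.24170637 195.        ]
tinrim ((505.30328369140625, -47.10655975341797), (119.81977081298828, 148.9036102294922), 4.9820756912231445) 357
blue [493.33487982 118.01521808 148.4316233 ] 3441 [406.19430632  39.78706495 140.10365119] [580.88475663 189.36260826 171.35612595]
```

>>> send_rows:
  rows:
    - {"x":1,"y":-1.5,"z":0,"roll":-4,"claw":0.3}
    - {"x":3,"y":-4.5,"z":0,"roll":-10,"claw":0.5}
    - {"x":5,"y":-7.8,"z":0,"roll":-16,"claw":0.75}
    - {"x":7,"y":-11,"z":0,"roll":-22,"claw":0.75}
    - {"x":9,"y":-14,"z":0,"roll":-28,"claw":0.75}

```text
clock: 1.72
eef_pos: [329.9, 462.6, 242.5]
tool_rot: [3.141, 0.0, 2.271]
force: [1.4, -0.8, -0.4]
width: 25.4
```

>>> send_rows:
  rows:
    - {"x":2,"y":-3,"z":0,"roll":-6,"claw":0.75}
    - {"x":4,"y":-6,"z":0,"roll":-12,"claw":0.75}
    - {"x":6,"y":-9.2,"z":0,"roll":-18,"claw":0.75}
    - {"x":8,"y":-12.4,"z":0,"roll":-24,"claw":0.75}
    - {"x":10,"y":-15.6,"z":0,"roll":-30,"claw":0.75}

```text
clock: 2.13
eef_pos: [429.9, 306.9, 242.6]
tool_rot: [3.141, -0.001, 1.748]
force: [0.8, -0.2, 0.6]
width: 21.4
```

>>> send_rows:
  rows:
    - {"x":2,"y":-3,"z":0,"roll":-7,"claw":0.75}
    - {"x":4.2,"y":-6.3,"z":0,"roll":-14,"claw":0.75}
    - {"x":6.4,"y":-9.6,"z":0,"roll":-21,"claw":0.75}
    - {"x":8,"y":-12.2,"z":0,"roll":-28,"claw":0.75}
    - {"x":8.96,"y":-13.54,"z":0,"roll":-35,"claw":0.75}

```text
clock: 2.55
eef_pos: [521.0, 168.2, 243.0]
tool_rot: [3.139, 0.001, 1.13]
force: [1.2, 0.1, 0.3]
width: 21.2
```

Run:
```python
from h import *
s=ctrl.read_state();print(s["eef_pos"],s["tool_rot"],s["width"])
im,d=ctrl.get_image("wrist");cv2.imwrite("pics/w1.png",im)
c=ctrl.get_calibration("wrist");K=np.array(c["intrinsics"]);T=np.array(c["T"])
for q in("peg_right","peg_left"):
    for r in ctrl.place_of("wrist",q)[:2]:
        a=(r["uv"]-K[:2,2])/[K[0,0],K[1,1]];t=np.linalg.norm(a);ray=np.r_[np.sin(t)*a/t,np.cos(t)]
        rw=T[:3,:3]@ray;p=T[:3,3]+(203-T[2,3])/rw[2]*rw;print(q,r["confidence"],r["uv"],p)
```

```text
[520.97593834 168.16559413 242.97827159] [3.13871350e+00 5.67514015e-04 1.13014359e+00] 21.165571304195687
peg_right 0.79 [85.8, 340.6] [364.9842619  193.62894684 203.        ]
peg_right 0.69 [312.1, 276.7] [518.96436186 172.76241124 203.        ]
peg_left 0.77 [59.3, 220.2] [401.30643074 264.86915098 203.        ]
```

View pics/w1.png

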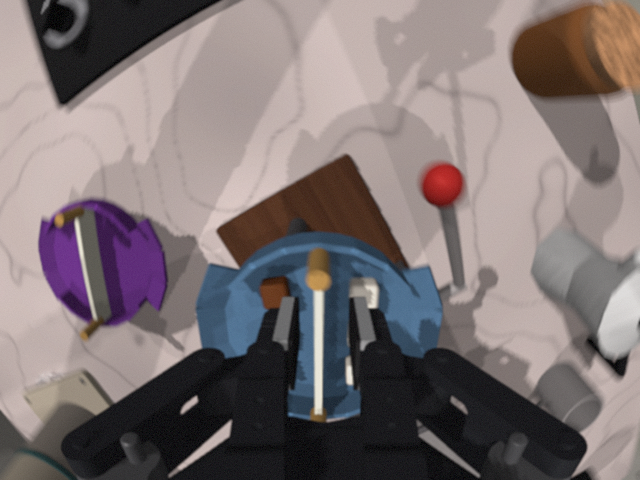

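The wrist view shows peg_right at about (317,272), centred in the jaw gap with the divider in line. The red ball is well clear at (442,184). Next I lower the fingers around the peg.

>>> send_rows:
  rows:
    - {"x":0,"y":0,"z":0,"claw":0.75}
    - {"x":0,"y":0,"z":-0.8,"claw":0.75}
    - {"x":0,"y":0,"z":-2,"claw":0.75}
    - {"x":0,"y":0,"z":-3,"claw":0.75}
    - {"x":0,"y":0,"z":-3,"claw":0.75}

```text
$.rows[0]: bad value
```

>>> send_rows:
  rows:
    - {"x":0,"y":0,"z":0,"roll":0,"claw":0.75}
    - {"x":0,"y":0,"z":-0.8,"roll":0,"claw":0.75}
    - {"x":0,"y":0,"z":-2,"roll":0,"claw":0.75}
    - {"x":0,"y":0,"z":-3,"roll":0,"claw":0.75}
    - {"x":0,"y":0,"z":-3,"roll":0,"claw":0.75}

```text
clock: 3.12
eef_pos: [516.6, 174.0, 210.0]
tool_rot: [-3.138, 0.003, 1.144]
force: [-0.6, 0.6, 0.2]
width: 21.5
```

>>> send_rows:
  rows:
    - {"x":0.1,"y":-0.1,"z":0,"roll":0,"claw":0.75}
    - {"x":0.1,"y":-0.1,"z":-0.8,"roll":0,"claw":0.75}
    - {"x":0.1,"y":-0.1,"z":-1.7,"roll":0,"claw":0.75}
    - {"x":0.1,"y":-0.1,"z":-1.7,"roll":0,"claw":0.75}

```text
clock: 3.45
eef_pos: [518.7, 171.9, 193.7]
tool_rot: [-3.14, 0.002, 1.142]
force: [-1.2, -0.2, -0.2]
width: 21.6
```

Run:
```python
import numpy as np
C=np.array([493.5,115.5]);r=62.5;a0=65
P=lambda a:C+r*np.array([np.cos(np.radians(a)),np.sin(np.radians(a))])
# calls of 5 rows
for k in range(5):
    b=a0+25*k
    print(k,[(5*i,*np.round((P(b+5*i)-P(b))/10,2)) for i in range(1,6)])
```

```text
0 [(5, np.float64(-0.5), np.float64(0.21)), (10, np.float64(-1.02), np.float64(0.37)), (15, np.float64(-1.56), np.float64(0.49)), (20, np.float64(-2.1), np.float64(0.56)), (25, np.float64(-2.64), np.float64(0.59))]
1 [(5, np.float64(-0.54), np.float64(-0.02)), (10, np.float64(-1.09), np.float64(-0.09)), (15, np.float64(-1.62), np.float64(-0.21)), (20, np.float64(-2.14), np.float64(-0.38)), (25, np.float64(-2.64), np.float64(-0.59))]
2 [(5, np.float64(-0.48), np.float64(-0.25)), (10, np.float64(-0.94), np.float64(-0.54)), (15, np.float64(-1.38), np.float64(-0.88)), (20, np.float64(-1.78), np.float64(-1.25)), (25, np.float64(-2.15), np.float64(-1.65))]
3 [(5, np.float64(-0.33), np.float64(-0.43)), (10, np.float64(-0.62), np.float64(-0.89)), (15, np.float64(-0.88), np.float64(-1.38)), (20, np.float64(-1.09), np.float64(-1.88)), (25, np.float64(-1.25), np.float64(-2.4))]
4 [(5, np.float64(-0.12), np.float64(-0.53)), (10, np.float64(-0.19), np.float64(-1.07)), (15, np.float64(-0.21), np.float64(-1.62)), (20, np.float64(-0.19), np.float64(-2.16)), (25, np.float64(-0.12), np.float64(-2.7))]
```

>>> send_rows:
  rows:
    - {"x":-0.5,"y":0.21,"z":0,"roll":5,"claw":0.75}
    - {"x":-1.02,"y":0.37,"z":0,"roll":10,"claw":0.75}
    - {"x":-1.56,"y":0.49,"z":0,"roll":15,"claw":0.75}
    - {"x":-2.1,"y":0.56,"z":0,"roll":20,"claw":0.75}
    - {"x":-2.64,"y":0.59,"z":0,"roll":25,"claw":0.75}

```text
clock: 3.87
eef_pos: [494.8, 178.3, 195.8]
tool_rot: [3.138, -0.001, 1.582]
force: [2.8, 0.3, 0.7]
width: 21.3
```

>>> send_rows:
  rows:
    - {"x":-0.54,"y":-0.02,"z":0,"roll":5,"claw":0.75}
    - {"x":-1.09,"y":-0.09,"z":0,"roll":10,"claw":0.75}
    - {"x":-1.62,"y":-0.21,"z":0,"roll":15,"claw":0.75}
    - {"x":-2.14,"y":-0.38,"z":0,"roll":20,"claw":0.75}
    - {"x":-2.64,"y":-0.59,"z":0,"roll":25,"claw":0.75}

```text
clock: 4.28
eef_pos: [468.7, 173.2, 196.1]
tool_rot: [3.136, -0.0, 2.019]
force: [3.3, 2.0, 1.8]
width: 21.5
```

Run:
```python
from h import *
s=ctrl.read_state();print(s["eef_pos"],s["tool_rot"],s["width"],s["force"])
im,d=ctrl.get_image("top");cv2.imwrite("pics/t2.png",cv2.resize(im[180:330,140:360],None,fx=3,fy=3))
```

```text
[468.73939296 173.16336861 196.10184529] [ 3.13647443e+00 -7.88334658e-06  2.01889970e+00] 21.499417511129526 [3.28474602 1.96725506 1.75916324]
```

View pics/t2.png

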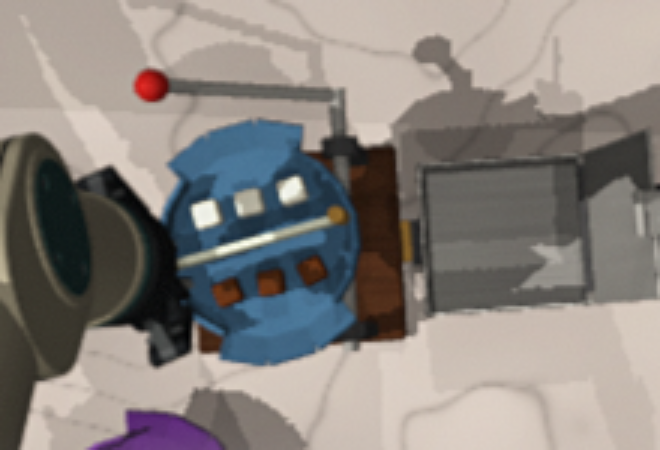

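The dish is following: peg_left has come round to about (336,214) in the crop. The brown half is at the bottom and turning counter-clockwise towards the tin, so I continue.

>>> send_rows:
  rows:
    - {"x":-0.48,"y":-0.25,"z":0,"roll":5,"claw":0.75}
    - {"x":-0.94,"y":-0.54,"z":0,"roll":10,"claw":0.75}
    - {"x":-1.38,"y":-0.88,"z":0,"roll":15,"claw":0.75}
    - {"x":-1.78,"y":-1.25,"z":0,"roll":20,"claw":0.75}
    - {"x":-2.15,"y":-1.65,"z":0,"roll":25,"claw":0.75}

```text
clock: 4.75
eef_pos: [446.4, 156.7, 195.8]
tool_rot: [3.138, 0.001, 2.454]
force: [1.4, 3.3, 1.1]
width: 21.5
```

>>> send_rows:
  rows:
    - {"x":-0.33,"y":-0.43,"z":0,"roll":5,"claw":0.75}
    - {"x":-0.62,"y":-0.89,"z":0,"roll":10,"claw":0.75}
    - {"x":-0.88,"y":-1.38,"z":0,"roll":15,"claw":0.75}
    - {"x":-1.09,"y":-1.88,"z":0,"roll":20,"claw":0.75}
    - {"x":-1.25,"y":-2.4,"z":0,"roll":25,"claw":0.75}

```text
clock: 5.17
eef_pos: [433.6, 132.6, 195.7]
tool_rot: [3.139, 0.001, 2.89]
force: [0.1, 3.1, 1.7]
width: 21.8
```

>>> send_rows:
  rows:
    - {"x":-0.12,"y":-0.53,"z":0,"roll":5,"claw":0.75}
    - {"x":-0.19,"y":-1.07,"z":0,"roll":10,"claw":0.75}
    - {"x":-0.21,"y":-1.62,"z":0,"roll":15,"claw":0.75}
    - {"x":-0.21,"y":-1.62,"z":0,"roll":15,"claw":0.75}

```text
clock: 5.5
eef_pos: [431.1, 114.9, 195.5]
tool_rot: [3.141, 0.0, -3.135]
force: [0.2, 1.5, 1.0]
width: 21.6
```

```bash
cat > peg.py <<'E'
from h import *
s=ctrl.read_state();print(s["clock"],s["eef_pos"],s["tool_rot"],s["width"],s["force"])
im,dp=ctrl.get_image("top");cv2.imwrite("pics/last.png",im)
c=ctrl.get_calibration("top");K=np.array(c["intrinsics"]);T=np.array(c["T"])
v,u=np.mgrid[0:480,0:640]
P=np.stack([(u-K[0,2])/K[0,0]*dp,(v-K[1,2])/K[1,1]*dp,dp],-1)@T[:3,:3].T+T[:3,3]
hsv=cv2.cvtColor(im,cv2.COLOR_BGR2HSV)
d=np.hypot(P[...,0]-493.5,P[...,1]-115.5)
m=(abs(P[...,2]-201)<8)&(d<85)&(hsv[...,1]>80)
n,l,st,ce=cv2.connectedComponentsWithStats(m.astype(np.uint8))
for i in range(1,n):
    p=P[l==i].mean(0)
    if st[i,4]>10: print(ce[i],st[i,4],p.round(1),"angle",np.degrees(np.arctan2(p[1]-115.5,p[0]-493.5)))
E
python3 peg.py
```

```text
5.5 [431.11336923 114.88793863 195.50152411] [ 3.14111053e+00  3.30340361e-04 -3.13512859e+00] 21.617940160074923 [0.2137693  1.46756    0.96816814]
[226.44827586 229.4137931 ] 29 [552.5 109.5 201.7] angle -5.785158077663717
```

>>> send_rows:
  rows:
    - {"x":0.02,"y":-0.55,"z":0,"roll":5,"claw":0.75}
    - {"x":0.12,"y":-1.1,"z":0,"roll":10,"claw":0.75}
    - {"x":0.15,"y":-1.25,"z":0,"roll":11,"claw":0.75}
    - {"x":0.15,"y":-1.25,"z":0,"roll":11,"claw":0.75}

```text
clock: 5.88
eef_pos: [432.3, 102.9, 195.3]
tool_rot: [3.141, -0.0, -2.946]
force: [-0.5, 1.6, 0.4]
width: 21.4
```

```bash
python3 peg.py
```

```text
5.8833 [432.31558463 102.92030223 195.26546056] [ 3.14123750e+00 -3.21135918e-04 -2.94631752e+00] 21.403461127733642 [-0.5030784   1.60029282  0.40499741]
[221.62068966 229.4137931 ] 29 [552.1 119.  203.6] angle 3.4652533626544715
```

The brown half is within about 2° of the stand's x axis. I'll unload the peg, lift off, and go round behind the red ball with the fingers shut.

>>> send_rows:
  rows:
    - {"x":0,"y":0.4,"z":0,"roll":0,"claw":0.72}
    - {"x":0,"y":0.4,"z":0.5,"roll":0,"claw":0.72}
    - {"x":0,"y":0.4,"z":2,"roll":0,"claw":0.72}
    - {"x":0,"y":0.4,"z":4,"roll":0,"claw":0.72}
    - {"x":0,"y":0.4,"z":6,"roll":0,"claw":0.72}

```text
clock: 6.35
eef_pos: [431.7, 106.7, 255.9]
tool_rot: [-3.141, -0.002, -2.943]
force: [0.5, -1.1, -0.5]
width: 23.9
```

```bash
python3 peg.py
```

```text
6.35 [431.6534525  106.71810909 255.87734041] [-3.14115514e+00 -2.01744654e-03 -2.94331792e+00] 23.85979915580466 [ 0.50497637 -1.08635263 -0.46627531]
[219.21428571 229.14285714] 28 [552.8 124.3 202.1] angle 8.488535325386547
```

>>> send_rows:
  rows:
    - {"x":1,"y":1,"z":0,"roll":-6,"claw":1}
    - {"x":3,"y":3,"z":0,"roll":-12,"claw":1}
    - {"x":5,"y":5,"z":0,"roll":-18,"claw":1}
    - {"x":7,"y":7,"z":0,"roll":-24,"claw":1}
    - {"x":8,"y":9,"z":0,"roll":-30,"claw":1}

```text
clock: 6.82
eef_pos: [514.5, 197.5, 255.5]
tool_rot: [3.141, 0.002, 2.81]
force: [0.3, -0.7, 0.1]
width: 0.4
```

>>> send_rows:
  rows:
    - {"x":2,"y":1,"z":0,"roll":-6,"claw":1}
    - {"x":4,"y":2,"z":0,"roll":-12,"claw":1}
    - {"x":6,"y":3,"z":0,"roll":-18,"claw":1}
    - {"x":7.5,"y":3.5,"z":0,"roll":-24,"claw":1}
    - {"x":8,"y":3.7,"z":0,"roll":-30,"claw":1}

```text
clock: 7.23
eef_pos: [594.2, 235.0, 254.9]
tool_rot: [3.141, 0.001, 2.288]
force: [-0.7, -0.5, -0.4]
width: -0.0
```

>>> send_rows:
  rows:
    - {"x":0,"y":0,"z":0,"roll":-7,"claw":1}
    - {"x":0,"y":0,"z":0,"roll":-14,"claw":1}
    - {"x":0,"y":0,"z":0,"roll":-21,"claw":1}
    - {"x":0,"y":0,"z":0,"roll":-28,"claw":1}
    - {"x":0,"y":0,"z":0,"roll":-36,"claw":1}

```text
clock: 7.65
eef_pos: [592.0, 234.0, 255.2]
tool_rot: [-3.141, 0.0, 1.673]
force: [-0.3, 0.6, -1.6]
width: -0.3
```

```bash
python3 peg.py; python3 -c "
from h import *
im=cv2.imread('pics/last.png');cv2.imwrite('pics/t3.png',cv2.resize(im[180:330,140:360],None,fx=3,fy=3))"
```

```text
7.65 [591.97758868 233.98027217 255.24557383] [-3.14098279e+00  4.13381829e-04  1.67302701e+00] -0.2696527592390257 [-0.32395322  0.59549067 -1.55606411]
[219.3        229.36666667] 30 [552.3 124.2 201.7] angle 8.430583616937593
[225. 289.] 31 [430.4 108.  202. ] angle -173.24995532272277
```

View pics/t3.png

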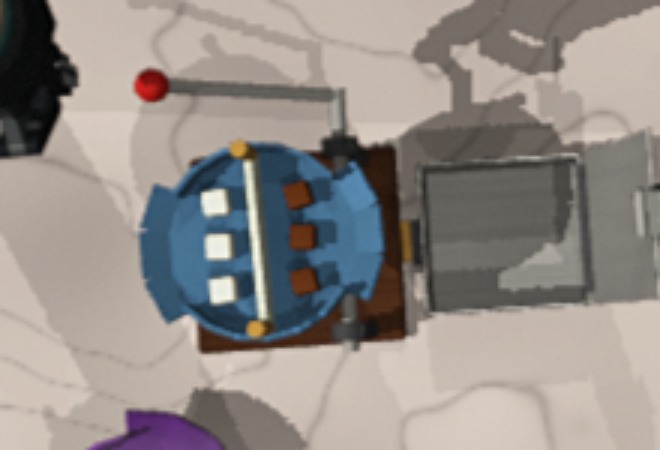

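The dish is seated, with its pegs at crop pixels (240,148) and (257,327). The brown half is on the tin side and the ball at (150,85) is free, with the gripper behind it. Next I work out the push arc.

Run:
```python
import numpy as np
a=np.radians(-85);dx=np.array([np.cos(a),np.sin(a)]);dy=np.array([-dx[1],dx[0]])
C=np.array([493.0,115.5])
def T(t,back=23):
    x=51+150*np.sin(t-.8727)-back;z=95+150*np.cos(t-.8727)+3
    return np.r_[C+110*dy+x*dx,z]
ts=[0,.07,.14,.21,.28,.35, .41,.47,.53,.59,.65, .7,.75,.8,.85,.9, .95,1,1.05,1.1,1.15, 1.19,1.22,1.25]
print(T(0,43),T(0))
b=T(0)
for i in range(1,len(ts)):
    p=T(ts[i]);print(ts[i],np.round((p-b)/10,2),p.round(0))
    if i%5==0:b=p;print()
```

```text
[593.26358961 231.59038367 194.41407668] [595.00670447 211.66648971 194.41407668]
0.07 [ 0.06 -0.7   0.78] [596. 205. 202.]
0.14 [ 0.13 -1.45  1.51] [596. 197. 210.]
0.21 [ 0.2  -2.25  2.18] [597. 189. 216.]
0.28 [ 0.27 -3.1   2.8 ] [598. 181. 222.]
0.35 [ 0.35 -3.99  3.36] [598. 172. 228.]

0.41 [ 0.07 -0.79  0.43] [599. 164. 232.]
0.47 [ 0.14 -1.6   0.8 ] [600. 156. 236.]
0.53 [ 0.21 -2.44  1.13] [601. 147. 239.]
0.59 [ 0.29 -3.29  1.41] [601. 139. 242.]
0.65 [ 0.36 -4.16  1.63] [602. 130. 244.]

0.7 [ 0.06 -0.73  0.15] [603. 123. 246.]
0.75 [ 0.13 -1.47  0.26] [603. 115. 247.]
0.8 [ 0.19 -2.21  0.33] [604. 108. 248.]
0.85 [ 0.26 -2.96  0.37] [605. 101. 248.]
0.9 [ 0.32 -3.71  0.36] [605.  93. 248.]

0.95 [ 0.07 -0.75 -0.04] [606.  86. 248.]
1 [ 0.13 -1.49 -0.12] [607.  78. 247.]
1.05 [ 0.19 -2.23 -0.23] [607.  71. 246.]
1.1 [ 0.26 -2.96 -0.38] [608.  64. 244.]
1.15 [ 0.32 -3.68 -0.57] [609.  56. 242.]

1.19 [ 0.05 -0.57 -0.18] [609.  51. 241.]
1.22 [ 0.09 -1.   -0.32] [609.  46. 239.]
1.25 [ 0.12 -1.41 -0.48] [610.  42. 237.]
```

>>> send_rows:
  rows:
    - {"x":0,"y":0,"z":-3,"roll":0,"claw":1}
    - {"x":0,"y":0,"z":-6,"roll":0,"claw":1}
    - {"x":0,"y":0,"z":-6.1,"roll":0,"claw":1}
    - {"x":0.05,"y":-0.8,"z":-6.1,"roll":0,"claw":1}
    - {"x":0.1,"y":-1.5,"z":-6.1,"roll":0,"claw":1}

```text
clock: 8.12
eef_pos: [594.0, 218.6, 195.4]
tool_rot: [3.14, 0.0, 1.681]
force: [-0.0, -1.2, 0.4]
width: 0.3
```

>>> send_rows:
  rows:
    - {"x":0.05,"y":-0.7,"z":0,"roll":0,"claw":1}
    - {"x":0.1,"y":-1.4,"z":0.75,"roll":0,"claw":1}
    - {"x":0.2,"y":-2.15,"z":1.5,"roll":0,"claw":1}
    - {"x":0.3,"y":-2.95,"z":2.15,"roll":0,"claw":1}
    - {"x":0.35,"y":-3.8,"z":2.75,"roll":0,"claw":1}

```text
clock: 8.53
eef_pos: [597.3, 185.0, 224.8]
tool_rot: [3.138, -0.008, 1.682]
force: [-1.2, 9.8, 3.6]
width: -0.1
```

```bash
cat > lev.py <<'E'
from h import *
s=ctrl.read_state();print(s["clock"],s["eef_pos"].round(1),s["force"].round(1))
im,dp=ctrl.get_image("top");cv2.imwrite("pics/last.png",im)
hsv=cv2.cvtColor(im,cv2.COLOR_BGR2HSV);v,u=np.mgrid[0:480,0:640]
red=(u>150)&(u<330)&(v>170)&(v<240)&((hsv[...,0]<4)|(hsv[...,0]>176))&(hsv[...,1]>200)&(hsv[...,2]>100)
if red.sum()>8: print("ball",u[red].mean(),v[red].mean(),red.sum(),w("top",(u[red].mean(),v[red].mean()),z=240).round())
E
python3 lev.py
```

```text
8.5333 [597.3 185.  224.8] [-1.2  9.8  3.6]
ball 199.765625 205.09375 64 [596. 156. 240.]
```

>>> send_rows:
  rows:
    - {"x":0.08,"y":-0.8,"z":0.4,"roll":0,"claw":1}
    - {"x":0.15,"y":-1.6,"z":0.85,"roll":0,"claw":1}
    - {"x":0.22,"y":-2.4,"z":1.2,"roll":0,"claw":1}
    - {"x":0.3,"y":-3.2,"z":1.5,"roll":0,"claw":1}
    - {"x":0.37,"y":-4.0,"z":1.8,"roll":0,"claw":1}

```text
clock: 9.0
eef_pos: [601.9, 145.9, 244.2]
tool_rot: [3.135, -0.009, 1.683]
force: [-2.0, 8.3, 6.8]
width: 0.2
```

>>> send_rows:
  rows:
    - {"x":0.07,"y":-0.8,"z":0.3,"roll":0,"claw":1}
    - {"x":0.14,"y":-1.6,"z":0.5,"roll":0,"claw":1}
    - {"x":0.2,"y":-2.3,"z":0.6,"roll":0,"claw":1}
    - {"x":0.27,"y":-3.0,"z":0.65,"roll":0,"claw":1}
    - {"x":0.33,"y":-3.7,"z":0.65,"roll":0,"claw":1}

```text
clock: 9.42
eef_pos: [605.0, 105.7, 249.6]
tool_rot: [3.136, -0.004, 1.681]
force: [-1.3, 5.0, 4.0]
width: 0.1
```

```bash
python3 lev.py;python3 -c "
from h import *
im=cv2.imread('pics/last.png');cv2.imwrite('pics/t4.png',cv2.resize(im[180:330,140:360],None,fx=3,fy=3))"
```

```text
9.4167 [605.  105.7 249.6] [-1.3  5.   4. ]
ball 236.8 200.01333333333332 75 [607.  83. 240.]
```

View pics/t4.png

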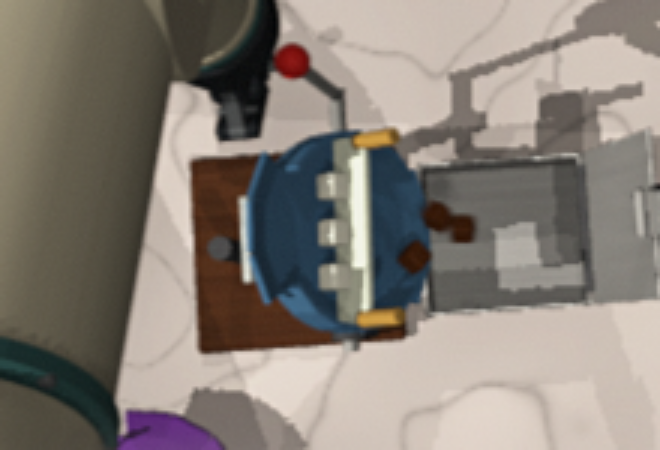

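At a tilt of about 0.82 rad the brown lumps are already sliding over the lip into the tin at about (435,230). The whites are held against the divider. I continue gently.

>>> send_rows:
  rows:
    - {"x":0.03,"y":-0.4,"z":0,"roll":0,"claw":1}
    - {"x":0.07,"y":-0.8,"z":0,"roll":0,"claw":1}
    - {"x":0.1,"y":-1.2,"z":0,"roll":0,"claw":1}
    - {"x":0.14,"y":-1.6,"z":-0.1,"roll":0,"claw":1}
    - {"x":0.18,"y":-2.0,"z":-0.15,"roll":0,"claw":1}

```text
clock: 9.88
eef_pos: [605.8, 83.6, 244.9]
tool_rot: [3.141, -0.0, 1.68]
force: [-0.2, 4.7, 3.4]
width: -0.2
```

>>> send_rows:
  rows:
    - {"x":0.05,"y":-0.4,"z":-0.1,"roll":0,"claw":1}
    - {"x":0.08,"y":-0.8,"z":-0.15,"roll":0,"claw":1}
    - {"x":0.1,"y":-1.1,"z":-0.2,"roll":0,"claw":1}
    - {"x":0.1,"y":-1.1,"z":-0.2,"roll":0,"claw":1}
    - {"x":0.1,"y":-1.1,"z":-0.2,"roll":0,"claw":1}

```text
clock: 10.3
eef_pos: [606.6, 72.2, 242.6]
tool_rot: [-3.141, 0.001, 1.679]
force: [-0.5, 3.3, 1.6]
width: -0.1
```

```bash
python3 lev.py;python3 -c "
from h import *
im=cv2.imread('pics/last.png');cv2.imwrite('pics/t5.png',cv2.resize(im[180:330,140:360],None,fx=3,fy=3))"
```

```text
10.3 [606.6  72.2 242.6] [-0.5  3.3  1.6]
ball 254.77777777777777 199.0 63 [610.  48. 240.]
```

View pics/t5.png

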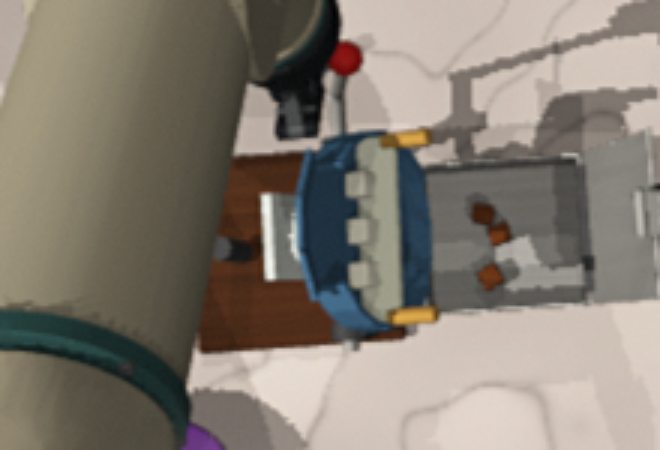

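All three brown lumps are in the tin at about (483,213), (498,233) and (489,276). The whites are still in the dish. I now let the lever come back under control.

>>> send_rows:
  rows:
    - {"x":-0.06,"y":0.7,"z":0.2,"roll":0,"claw":1}
    - {"x":-0.15,"y":1.8,"z":0.3,"roll":0,"claw":1}
    - {"x":-0.25,"y":2.9,"z":0.3,"roll":0,"claw":1}
    - {"x":-0.35,"y":4.2,"z":0.2,"roll":0,"claw":1}
    - {"x":-0.5,"y":5.6,"z":0.0,"roll":0,"claw":1}

```text
clock: 10.77
eef_pos: [601.5, 130.1, 242.7]
tool_rot: [3.141, 0.0, 1.68]
force: [0.4, 0.7, -0.0]
width: -0.3
```

>>> send_rows:
  rows:
    - {"x":-0.1,"y":1.3,"z":-0.4,"roll":0,"claw":1}
    - {"x":-0.2,"y":2.5,"z":-0.9,"roll":0,"claw":1}
    - {"x":-0.3,"y":3.6,"z":-1.4,"roll":0,"claw":1}
    - {"x":-0.4,"y":4.6,"z":-2.0,"roll":0,"claw":1}
    - {"x":-0.5,"y":5.5,"z":-2.6,"roll":0,"claw":1}

```text
clock: 11.18
eef_pos: [596.4, 185.3, 216.0]
tool_rot: [-3.141, -0.0, 1.681]
force: [0.6, 2.0, -2.0]
width: -0.3
```

>>> send_rows:
  rows:
    - {"x":-0.1,"y":0.8,"z":-0.7,"roll":0,"claw":1}
    - {"x":-0.15,"y":1.6,"z":-1.4,"roll":0,"claw":1}
    - {"x":-0.2,"y":2.3,"z":-2.1,"roll":0,"claw":1}
    - {"x":-0.25,"y":3.2,"z":-2.6,"roll":0,"claw":1}
    - {"x":-0.3,"y":4.5,"z":-2.6,"roll":0,"claw":1}

```text
clock: 11.6
eef_pos: [593.2, 227.5, 189.4]
tool_rot: [-3.139, 0.002, 1.678]
force: [-1.2, -0.4, 0.8]
width: 0.1
```

```bash
python3 lev.py;python3 - <<'E'
from h import *
im=cv2.imread('pics/last.png');cv2.imwrite('pics/t6.png',cv2.resize(im[130:330,130:400],None,fx=2.8,fy=2.8))
for q in("lid_hinge","lid_pad","milk_jug","moka_pot"):
    for r in ctrl.place_of("top",q)[:1]:print(q,r["confidence"],r["uv"],w("top",r["uv"],z=60))
im,dp=ctrl.get_image("top")
c=ctrl.get_calibration("top");K=np.array(c["intrinsics"]);T=np.array(c["T"])
v,u=np.mgrid[0:480,0:640]
P=np.stack([(u-K[0,2])/K[0,0]*dp,(v-K[1,2])/K[1,1]*dp,dp],-1)@T[:3,:3].T+T[:3,3]
m=(u>320)&(u<385)&(v>215)&(v<290)&(P[...,2]>80)
p=P[m];print(p.min(0),p.max(0),m.sum())
for z in range(80,220,20):
    k=abs(p[:,2]-z)<6
    if k.any():print(z,p[k].mean(0).round(),p[k].min(0).round(),p[k].max(0).round())
E
```

```text
11.6 [593.2 227.5 189.4] [-1.2 -0.4  0.8]
ball 189.55555555555554 207.7962962962963 54 [590. 176. 240.]
lid_hinge 0.59 [334.2, 254.5] [ 513.65181544 -117.06902982   60.        ]
lid_pad 0.74 [361.6, 249.0] [ 527.74741852 -181.47974584   60.        ]
milk_jug 0.89 [372.7, 170.3] [ 717.21240426 -206.31653633   60.        ]
moka_pot 0.74 [291.7, 155.3] [750.28764456 -11.57921497  60.        ]
[ 442.85838139 -175.95036552   80.23247606] [ 574.49750148  -86.42366807 1165.97061258] 1217
80 [ 517. -126.   83.] [ 454. -131.   80.] [ 571. -120.   86.]
100 [ 511. -133.  100.] [ 454. -139.   94.] [ 572. -126.  106.]
120 [ 514. -139.  120.] [ 454. -147.  114.] [ 572. -132.  126.]
140 [ 514. -146.  140.] [ 456. -154.  134.] [ 573. -140.  146.]
160 [ 513. -159.  161.] [ 456. -176.  154.] [ 572. -146.  166.]
180 [ 513. -161.  180.] [ 456. -168.  174.] [ 574. -153.  186.]
200 [ 514. -153.  196.] [ 498. -163.  194.] [ 530. -148.  200.]
```

View pics/t6.png

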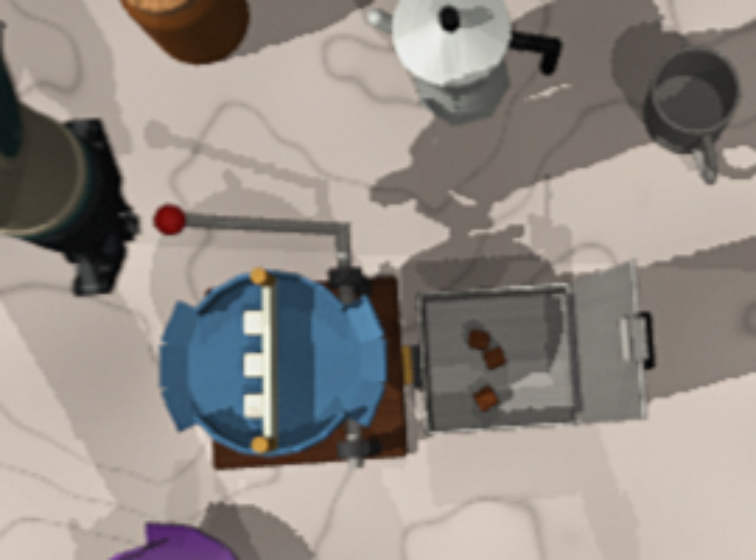

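The stand is level again with the whites in their half at about (255,363), and the browns are in the tin. The lid is open with its pad at about (640,340). I check the wrist camera's overhang and work out the path for closing the lid.

Run:
```python
from h import *
s=ctrl.read_state();T=np.array(ctrl.get_calibration("wrist")["T"]);print(T[:3,3]-s["eef_pos"],T[:3,2],s["qpos"])
a=np.radians(-85);ux=np.array([np.cos(a),np.sin(a)])  # away from dish
H=np.array([513.,-116.])
def tcp(phi,half=11,rc=102,gap=0):
    if phi>np.pi/2:
        away=-117*np.cos(phi)+20.5*np.sin(phi); z=60+102*np.sin(phi)+20.5*np.cos(phi)
    else:
        away=-rc*np.cos(phi)+20.5*np.sin(phi); z=60+rc*np.sin(phi)+20.5*np.cos(phi)
    return np.r_[H+ux*(away+half+gap),z+11]
print("start",tcp(1.9,gap=30))
b=None
for i,p in enumerate(np.r_[1.9:0.2:-.1,.2,.15,.1,.05,.0]):
    q=tcp(p)
    if b is None:b=q
    print(round(p,2),q.round(1),((q-b)/10).round(2))
    if i%5==0:b=q;print()
```

```text
[ -9.25590028  77.12351853 132.17796818] [ 0.03287345 -0.30630309 -0.95136626] [-0.55217612  0.67443859  0.23721949  1.61557572 -0.19142096  0.87377359
 -0.13378759]
start [ 521.56078839 -213.85025903  160.89517282]
1.9 [ 518.9 -184.   160.9] [0. 0. 0.]

1.8 [ 518.  -173.3  165.7] [-0.09  1.06  0.48]
1.7 [ 517.  -162.2  169.5] [-0.19  2.17  0.86]
1.6 [ 516.  -150.8  172.4] [-0.29  3.32  1.15]
1.5 [ 515.1 -140.1  174.2] [-0.38  4.38  1.33]
1.4 [ 514.2 -129.8  175. ] [-0.47  5.42  1.41]

1.3 [ 513.3 -119.5  174.8] [-0.09  1.04 -0.02]
1.2 [ 512.4 -109.2  173.5] [-0.18  2.06 -0.15]
1.1 [511.5 -99.1 171.2] [-0.27  3.07 -0.38]
1.0 [510.7 -89.2 167.9] [-0.35  4.06 -0.71]
0.9 [509.8 -79.8 163.6] [-0.44  5.   -1.14]

0.8 [509.  -70.8 158.5] [-0.08  0.9  -0.52]
0.7 [508.3 -62.4 152.4] [-0.15  1.74 -1.13]
0.6 [507.6 -54.6 145.5] [-0.22  2.52 -1.81]
0.5 [507.  -47.6 137.9] [-0.28  3.22 -2.58]
0.4 [506.5 -41.3 129.6] [-0.34  3.85 -3.4 ]

0.3 [506.  -35.9 120.7] [-0.05  0.54 -0.89]
0.2 [505.6 -31.4 111.4] [-0.09  0.99 -1.82]
0.15 [505.4 -29.5 106.5] [-0.1   1.18 -2.31]
0.1 [505.3 -27.9 101.6] [-0.12  1.34 -2.8 ]
0.05 [505.2 -26.5  96.6] [-0.13  1.48 -3.3 ]

0.0 [505.1 -25.3  91.5] [-0.01  0.11 -0.51]
```

>>> send_rows:
  rows:
    - {"x":0,"y":0.3,"z":2,"roll":0,"claw":1}
    - {"x":0,"y":0.3,"z":5,"roll":0,"claw":1}
    - {"x":0,"y":0.3,"z":7.5,"roll":0,"claw":1}
    - {"x":-0.2,"y":-1.5,"z":7.5,"roll":0,"claw":1}
    - {"x":-0.6,"y":-4.5,"z":7.5,"roll":0,"claw":1}

```text
clock: 12.32
eef_pos: [588.9, 187.0, 268.0]
tool_rot: [3.136, -0.003, 1.685]
force: [0.0, -1.0, -0.7]
width: 0.1
```

>>> send_rows:
  rows:
    - {"x":-0.5,"y":-3.5,"z":0,"roll":0,"claw":1}
    - {"x":-1,"y":-7,"z":0,"roll":0,"claw":1}
    - {"x":-1.5,"y":-10.5,"z":0,"roll":0,"claw":1}
    - {"x":-2,"y":-14,"z":0,"roll":0,"claw":1}
    - {"x":-2.5,"y":-17.5,"z":0,"roll":0,"claw":1}

```text
clock: 12.73
eef_pos: [562.1, 6.1, 266.4]
tool_rot: [3.141, 0.0, 1.678]
force: [0.7, -0.2, 0.1]
width: 0.1
```

>>> send_rows:
  rows:
    - {"x":-0.5,"y":-3.5,"z":0,"roll":0,"claw":1}
    - {"x":-1,"y":-7,"z":0,"roll":0,"claw":1}
    - {"x":-1.5,"y":-10.5,"z":0,"roll":0,"claw":1}
    - {"x":-2,"y":-14,"z":0,"roll":0,"claw":1}
    - {"x":-2.5,"y":-17.5,"z":0,"roll":0,"claw":1}

```text
clock: 13.15
eef_pos: [536.8, -168.9, 266.4]
tool_rot: [3.141, 0.001, 1.678]
force: [1.1, 0.0, 0.3]
width: 0.2
```

>>> send_rows:
  rows:
    - {"x":-0.3,"y":-2.5,"z":0,"roll":0,"claw":1}
    - {"x":-0.6,"y":-5,"z":0,"roll":0,"claw":1}
    - {"x":-0.8,"y":-6,"z":0,"roll":0,"claw":1}
    - {"x":-0.8,"y":-6,"z":0,"roll":0,"claw":1}

```text
clock: 13.48
eef_pos: [528.3, -230.0, 266.3]
tool_rot: [-3.141, 0.002, 1.674]
force: [-0.1, 0.1, 0.2]
width: 0.3
```

>>> send_rows:
  rows:
    - {"x":-0.3,"y":0,"z":-3.5,"roll":0,"claw":1}
    - {"x":-0.6,"y":0,"z":-7,"roll":0,"claw":1}
    - {"x":-0.7,"y":0,"z":-10.3,"roll":0,"claw":1}
    - {"x":-0.8,"y":1.5,"z":-10.5,"roll":0,"claw":1}
    - {"x":-0.9,"y":3,"z":-10.5,"roll":0,"claw":1}

```text
clock: 13.9
eef_pos: [519.1, -193.7, 158.3]
tool_rot: [-3.137, -0.003, 1.68]
force: [0.4, 0.5, 0.7]
width: 0.1
```

Run:
```python
from h import *
s=ctrl.read_state();print(s["eef_pos"].round(1),s["force"].round(1))
im,dp=ctrl.get_image("scene");cv2.imwrite('pics/s2.png',cv2.resize(im[170:400,180:480],None,fx=2.4,fy=2.4))
```

```text
[ 519.1 -193.7  158.3] [0.4 0.5 0.7]
```

View pics/s2.png

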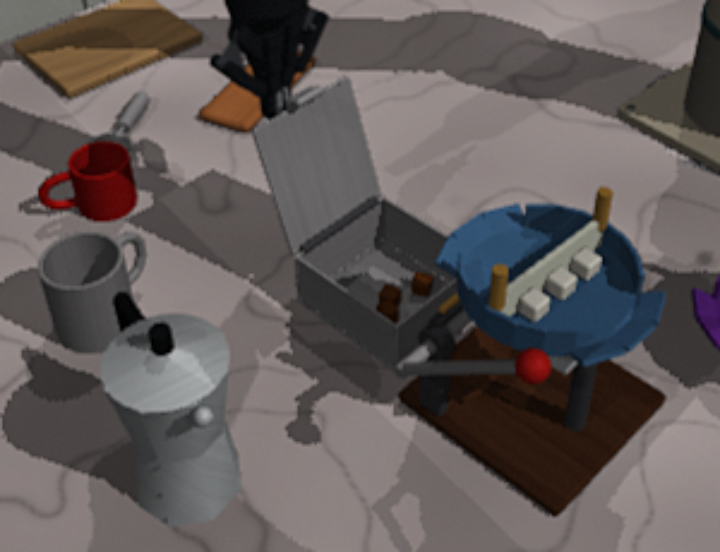

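The gripper is behind the lid at about (285,95), level with the pad. Now I push the lid over along its arc.

>>> send_rows:
  rows:
    - {"x":0,"y":0.8,"z":0.3,"roll":0,"claw":1}
    - {"x":-0.05,"y":1.6,"z":0.6,"roll":0,"claw":1}
    - {"x":-0.15,"y":2.7,"z":1.0,"roll":0,"claw":1}
    - {"x":-0.25,"y":3.8,"z":1.4,"roll":0,"claw":1}
    - {"x":-0.35,"y":4.9,"z":1.7,"roll":0,"claw":1}

```text
clock: 14.37
eef_pos: [517.5, -146.1, 178.9]
tool_rot: [3.14, 0.0, 1.68]
force: [0.1, 1.0, -0.4]
width: -0.1
```

>>> send_rows:
  rows:
    - {"x":-0.1,"y":1.0,"z":0.15,"roll":0,"claw":1}
    - {"x":-0.2,"y":2.1,"z":0.2,"roll":0,"claw":1}
    - {"x":-0.3,"y":3.1,"z":0.2,"roll":0,"claw":1}
    - {"x":-0.4,"y":4.1,"z":0.05,"roll":0,"claw":1}
    - {"x":-0.48,"y":5.1,"z":-0.2,"roll":0,"claw":1}

```text
clock: 14.78
eef_pos: [512.3, -95.1, 175.8]
tool_rot: [3.141, -0.0, 1.68]
force: [0.5, -0.7, 0.2]
width: 0.0
```

```bash
cat > lid.py <<'E'
from h import *
s=ctrl.read_state();print(s["clock"],s["eef_pos"].round(1),s["force"].round(1))
im,dp=ctrl.get_image("scene");cv2.imwrite('pics/s3.png',cv2.resize(im[170:400,180:480],None,fx=2.4,fy=2.4))
E
python3 lid.py
```

```text
14.7833 [512.3 -95.1 175.8] [ 0.5 -0.7  0.2]
```

View pics/s3.png

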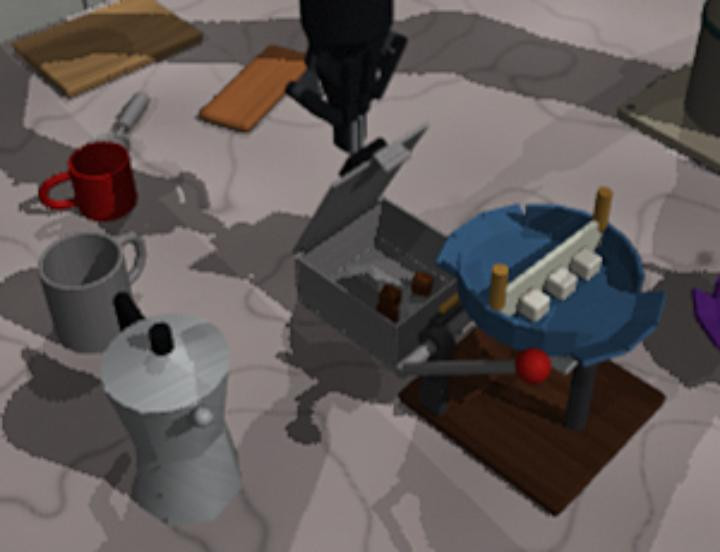

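The lid is leaning inwards at about 1 rad with the fingertips on the pad at (355,150). I continue the arc.

>>> send_rows:
  rows:
    - {"x":-0.1,"y":0.7,"z":-0.5,"roll":0,"claw":1}
    - {"x":-0.2,"y":1.5,"z":-1.1,"roll":0,"claw":1}
    - {"x":-0.3,"y":2.4,"z":-1.7,"roll":0,"claw":1}
    - {"x":-0.4,"y":3.2,"z":-2.3,"roll":0,"claw":1}
    - {"x":-0.45,"y":4.0,"z":-3.0,"roll":0,"claw":1}

```text
clock: 15.25
eef_pos: [507.5, -55.3, 145.0]
tool_rot: [-3.141, -0.0, 1.68]
force: [0.2, -0.1, 0.2]
width: -0.1
```

>>> send_rows:
  rows:
    - {"x":-0.05,"y":0.7,"z":-0.75,"roll":0,"claw":1}
    - {"x":-0.1,"y":1.35,"z":-1.6,"roll":0,"claw":1}
    - {"x":-0.15,"y":1.9,"z":-2.5,"roll":0,"claw":1}
    - {"x":-0.2,"y":2.35,"z":-3.4,"roll":0,"claw":1}
    - {"x":-0.2,"y":2.4,"z":-3.4,"roll":0,"claw":1}

```text
clock: 15.67
eef_pos: [504.6, -30.9, 109.9]
tool_rot: [-3.138, -0.001, 1.681]
force: [-0.7, -0.4, 0.5]
width: -0.2
```

```bash
python3 lid.py
```

```text
15.6667 [504.6 -30.9 109.9] [-0.7 -0.4  0.5]
```

View pics/s3.png

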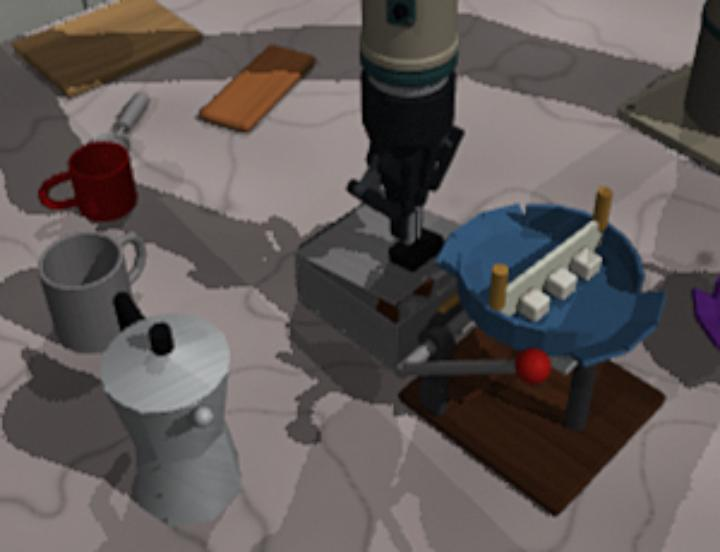

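The lid is down to about 0.2 rad with the tips on the pad at (410,240). I press down in small steps, watching the force.

>>> send_rows:
  rows:
    - {"x":0,"y":0.15,"z":-0.4,"roll":0,"claw":1}
    - {"x":0,"y":0.25,"z":-0.8,"roll":0,"claw":1}
    - {"x":0,"y":0.3,"z":-1.1,"roll":0,"claw":1}
    - {"x":0,"y":0.3,"z":-1.1,"roll":0,"claw":1}

```text
clock: 16.05
eef_pos: [506.2, -29.2, 100.9]
tool_rot: [3.141, -0.0, 1.68]
force: [-0.3, 1.0, 2.0]
width: -0.2
```

>>> send_rows:
  rows:
    - {"x":0,"y":0,"z":-0.15,"roll":0,"claw":1}
    - {"x":0,"y":0,"z":-0.3,"roll":0,"claw":1}
    - {"x":0,"y":0,"z":-0.3,"roll":0,"claw":1}

```text
clock: 16.3
eef_pos: [506.2, -28.7, 98.6]
tool_rot: [3.14, -0.001, 1.68]
force: [-0.7, 1.5, 8.5]
width: -0.2
```

>>> send_rows:
  rows:
    - {"x":0,"y":0,"z":-0.15,"roll":0,"claw":1}
    - {"x":0,"y":0,"z":-0.3,"roll":0,"claw":1}
    - {"x":0,"y":0,"z":-0.3,"roll":0,"claw":1}

```text
clock: 16.55
eef_pos: [506.1, -28.5, 95.0]
tool_rot: [3.141, -0.001, 1.68]
force: [-0.3, 2.3, 2.0]
width: -0.1
```

>>> send_rows:
  rows:
    - {"x":0,"y":0,"z":-0.1,"roll":0,"claw":1}
    - {"x":0,"y":0,"z":-0.2,"roll":0,"claw":1}
    - {"x":0,"y":0,"z":-0.2,"roll":0,"claw":1}

```text
clock: 16.8
eef_pos: [505.8, -29.7, 92.5]
tool_rot: [-3.142, 0.001, 1.679]
force: [0.0, 0.3, 1.0]
width: -0.2
```

>>> send_rows:
  rows:
    - {"x":0,"y":0,"z":-0.1,"roll":0,"claw":1}
    - {"x":0,"y":0,"z":-0.1,"roll":0,"claw":1}

```text
clock: 16.97
eef_pos: [505.9, -29.5, 91.6]
tool_rot: [-3.142, 0.0, 1.68]
force: [-0.1, 0.1, 0.1]
width: 0.1
```

>>> send_rows:
  rows:
    - {"x":0,"y":0,"z":0.4,"roll":0,"claw":1}
    - {"x":0,"y":0,"z":1.5,"roll":0,"claw":1}
    - {"x":0,"y":0,"z":4,"roll":0,"claw":1}
    - {"x":0,"y":-2,"z":8,"roll":0,"claw":1}
    - {"x":0,"y":-4,"z":12,"roll":0,"claw":1}

```text
clock: 17.38
eef_pos: [504.9, -65.8, 207.1]
tool_rot: [-3.139, -0.001, 1.682]
force: [1.6, -1.4, -0.4]
width: -0.2
```

>>> send_rows:
  rows:
    - {"x":0,"y":-3,"z":2,"roll":0,"claw":1}
    - {"x":0,"y":-6,"z":4,"roll":0,"claw":1}
    - {"x":0,"y":-9,"z":6,"roll":0,"claw":1}
    - {"x":0,"y":-12,"z":6,"roll":0,"claw":1}
    - {"x":0,"y":-12,"z":6,"roll":0,"claw":1}

```text
clock: 17.8
eef_pos: [505.3, -194.4, 268.5]
tool_rot: [3.139, 0.007, 1.671]
force: [1.3, 0.1, 0.3]
width: 0.1
```

```bash
python3 lid.py; python3 peg.py
python3 - <<'E'
from h import *
im,dp=ctrl.get_image("top")
for q in("lid_pad",):
    for r in ctrl.place_of("top",q)[:2]:print(q,r["confidence"],r["uv"],w("top",r["uv"],depth=dp))
E
```

```text
17.8 [ 505.3 -194.4  268.5] [1.3 0.1 0.3]
17.85 [ 505.08467607 -190.62646051  267.35598741] [3.14047939e+00 2.66612130e-03 1.67326928e+00] -0.259652001803726 [-0.73243656  0.73794017 -0.40642324]
[222.         227.92857143] 28 [555.3 118.5 203. ] angle 2.7832515930430892
[222.5        288.14285714] 28 [432.1 113.1 202.2] angle -177.80122012151864
lid_pad 0.59 [290.2, 257.7] [503.08837462 -15.20656213  82.52597921]
lid_pad 0.2 [221.9, 260.0] [491.20006026 124.6045147  163.53541782]
```

View pics/s3.png

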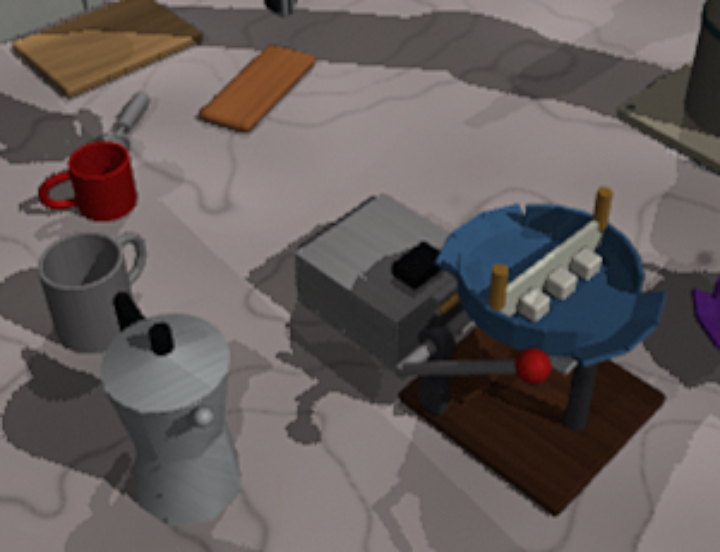

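The lid stays shut with nothing on it, and the pad top reads about 82 mm. The stand is level and the whites are in the dish. I'm handing the job in.

```bash
python3 -c "
from cell import ctrl
print(ctrl.finish_job())"
```

```text
the job is handed in; nothing more can be done
None
```

The job is done and handed in at about 18 s of the 72 s allowed; the hand-in gave no verdict.

- **Turning the dish:** I caged peg_right between the half-closed fingers and swung the blue dish about 122° counter-clockwise. The brown half ended within about 3° of the pouring direction, with the stand level.
- **Pouring:** I pushed the red ball over to about 1.05 rad, short of the stop. The wrist force stayed near 12 N or less. All three brown lumps were seen in the tin, and I then led the lever back to level.
- **Closing the lid:** I pushed the lid over by its pad and pressed it past the catch. The force peaked at about 8.5 N, then fell to about 0.

**Last checks:**
- The lid stays shut with the gripper away. The pad top read about 82.5 mm against a nominal 80 mm; the measurement is good to about 2 mm.
- The pegs are at the expected 203 mm, so the stand is level, and the three white lumps are in their half.
- The moka pot, cup and jug look unmoved.
- One small disagreement: the dish shifted by about 5° each time, once as I lifted off the peg and again during tipping. That is well inside the tolerance.
- I viewed 11 pictures against the budget of 10.

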